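Open the fume box to its working height

TASK

Get the fume box ready for work: first switch its extraction fan on by pressing down the near end of the rocker switch, and only then push the sliding window up from beneath its lip until its pointer stands in the notch of the black working-height clip. Use the fingertips or the outside of the fingers only: do not pinch the lip, leave the clip where it is clamped and leave the jars, bottle, tools and casts standing where they are. Finish with the window staying at the mark and the hand clear.

Things in the scene. Friction and masses are not known exactly. Their poses are not given: they have to be found in the camera images.
- fume_box: White fume box, fixed, mm: 340 wide, 260 deep, 355 high (390 with the filter). Origin on the desk under its middle; x to its back, y to its left (from the front), z up; turned up to 0.15 rad. Console 80 high along its front, x = -140 to -70. From there the front leans back 30 deg from vertical: up the slope is (0.5, 0, 0.866), out of it (-0.866, 0, 0.5). Counterweight at its left, y = 170 to 206.
- window (a joint): Travel of the window up the slope in m: 0 = shut, down on the console, as it always starts; 0.15 = top stop. It is counterweighted: about 3 to 5 N pushes it up, a little more when it moves fast, and it stays where it is left.
- lip_edge (a point): Middle of the lower outer edge of the window's lip; moves with it; z up the slope, -x out of the slope, y to the box's left. The lip is an aluminium flange 120 wide, 4 thick, with a 6 mm round bead at its edge; it stands 35 out, square, from the window's bottom rail. Shut, this point is 155 above the desk; the free space from its underside down to the console is about 60 along the slope.
- pointer (a point): Tip of the small dark steel pointer (3 mm thick) on the window's right stile, level with the lip's underside, 130 mm to the right of the window's middle; moves with the window; axes as of lip_edge.
- notch (a point): Centre of the notch of the working-height clip: black, 34 high, with a steel thumbscrew, on the right guide channel; its two prongs point to the window, 20 mm apart (10 above and 10 below this point). Clamped 70 to 130 mm up the slope from the shut window's pointer; stands 24 (screw 36) out of the slope. Axes as of lip_edge: the way left is the z distance along the slope from pointer to notch.
- clip (a joint): Place of the clip up the slope in m: equal to the window's travel at which the pointer stands in the middle of the notch. It is clamped and must stay (it takes some 40 N to shift it).
- rocker (a joint): Fan switch: grey rocker, 40 mm front to back, 24 wide, in a black bezel on the console's right end, hinged across its middle. 0 = off (near end up, as it starts), 0.36 rad = on (near end fully down). Needs 2 to 3 N at the near end and stays where it is left.
- rocker_near_end (a point): Point on the surface of the rocker's near half (the half with a short white bar), 16 mm before its hinge; moves with the rocker. While off it lies about 95 mm above the desk; pressed fully it goes down 6 mm. The console's top, 80 mm above the desk, lies round it.
- jar_console: Violet screw-lid powder jar, 44 mm across, 50 mm high, standing on the left end of the console; origin at the centre of its foot. Not to be touched.
- jar_beside: Violet screw-lid powder jar, 45 mm across, 51 mm high, on the desk to the right of the box; origin at the centre of its foot. Not to be touched.
- amber_bottle: Amber bottle with a white cap, 41 mm across, 106 mm high, on the desk to the right of the box; origin at the centre of its foot. Not to be touched.
- cast_loose: Golden plaster cast of a dental arch, 44x64x27 mm, on the desk to the left of the box; origin under its middle. Not to be touched.
- cup_small: Small clear measuring cup, 37x46x52 mm, on the desk at the right; origin under its middle. Not to be touched.
- clamp_forceps: Steel clamp forceps, 57x150x6 mm, lying on the desk at the right; origin under the middle. Not to be touched.

How it is judged (in metres and radians):
On the way, in this order (a step that is already met when the one before it is completed fails the run):
1. the fan is switched on while the window is still shut (value of joint rocker above 0.29 rad and value of joint window below 0.012 m), for 0.1 s.
2. the fingers push the window up by its lip ((contact force between the fingers and lip_flange above 0.5 N or contact force between the fingers and lip_bead above 0.5 N) and value of joint window above 0.02 m), for 0.1 s.
3. the pointer stands in the notch of the clip (z of pointer in the frame of notch between -0.01 and 0.01 m), for 0.2 s.
At the end, for the whole second after the job is handed in: The rocker is on (near end down, joint above 0.29 rad), and the window rests with its pointer in the clip's notch (within 10 mm of the notch's centre along the slope) (all of step 3 and velocity of joint window between -0.005 and 0.005 m/s and value of joint rocker above 0.29 rad); the robot touches nothing.
It fails at once if the window is opened before the fan is on (value of joint window above 0.015 m and value of joint rocker below 0.25 rad).
It fails at once if the lip is pinched between the fingers (pressed from above and below at once) ((contact force between the fingers and lip_flange above 0.5 N or contact force between the fingers and lip_bead above 0.5 N) and contact force between the fingers and lip_top above 1 N).
It fails at once if the working-height clip is shifted (distance of notch from where it was at the start of the episode above 0.006 m).
It fails at once if a bystander is moved from its place (distance of any of jar_console, jar_beside, amber_bottle, cast_loose, cup_small, clamp_forceps from where it was at the start of the episode above 0.02 m).
It also fails if it takes over 48 s, if anything falls off the work surface, if the arm or the gripper's body presses on something with over 40 N, if the wrist force passes 120 N, or if a joint passes its speed limit or range.

ROBOT

A 6-joint arm with a two-finger parallel gripper is mounted at the origin on a cart in front of the work surface, level with it; the furniture and walls round the work are solid. World frame = base frame: x ahead of the robot, y to its left, z up, the work surface at z = 0. Lengths are in mm, angles in rad, forces in N, time in s.
With the tool pointing down it reaches from about 350 to 975 mm from the base axis. Payload 4.9 kg.
Tool frame: the origin (TCP) lies between the finger pads; the fingertips stand 8 mm ahead of it and the grasp point (between the pads) lies 11 mm behind it; z points along the fingers, y is the line along which they close (so a half turn about z gives the same grasp; the last joint's range is limited). The gripper opens to 85 mm and grips with 20 to 120 N. Pads are 22 mm wide; open, the fingers measure 114 mm over their backs; the gripper's body (76 mm by 85 mm) begins 54 mm behind the grasp point. The pads swing forward as they close: fully open they stand 13 mm farther back than shut.
Start: joints at [1.169, 0.053, 1.613, -0, 1.476, -0.119], TCP at [174.393, 600.157, 213.604] pointing down, gripper open.
Joint ranges: [-3.01, 3.01], [-1.01, 2.22], [0.06, 2.58], [-1.02, 4.17], [0.09, 2.62], [-3.14, 3.14]. Speed limits (rad/s): [2.57, 2.57, 3.14, 3.14, 3.14, 3.14].

INTERFACE

Orientations are given as a rotation vector (axis times angle).
In Python, from bench import * gives the robot as it stands.
- The arm moves only by the tool arm_command, never from a script. Its argument "plan" is a list of rows, each a list of 5 numbers: the finger opening in cm, from 0 to 8.54, then the shift along the tool's x, y, z in cm, then the turn about the tool's z in degrees. In form: [[gripper, dx, dy, dz, twist], ...]. A call has 1 to 20 rows; each row is the pose to reach, as a shift and turn from the pose commanded when the call began, along the tool's axes at that moment; what a row does not reach only later rows make up. A row lasts 1/8 s, in which the tool goes at most 62.5 mm and 10.7 degrees, less where a joint would pass 70% of its speed; a pose out of reach is approached as far as the arm can. A call with a gripper value outside its range is refused whole. The fingers move at their own pace and stop on an object; the grip force is fixed at half the most. Time passes only in rows, so rows that repeat a pose let the fingers close. It gives the time, the measured TCP pose, the force, the opening and the grip force at its end, in the units of the state.
- observe(): the state, without advancing time (a new reading comes with each control period).
- camera(name): name is "scene" or "top" or "wrist"; returns the picture (400x640x3 uint8, red, green, blue); there is no depth.
- camera_model(name): a dict with "fx", "fy", "cx", "cy" (pixels), "R" (3x3) and "t" (3): a world point X has camera coordinates R X + t; the wrist camera has in their place "T_tool_cam" (4x4, takes a point from camera to tool coordinates, whose origin is the TCP and whose axes are the flange's). Camera axes: x right, y down, z forward; pixel columns grow to the right and rows downward; lengths in mm; the calibration is good to about 2 mm. A picture is of the moment at which its call begins: read the wrist's pose just before it. camera_model takes no time and is no camera call.
- finish_job(): hands the job in; it is judged then, once.
The state is a dict: "t": time; "joints": joint angles; "joint_velocities": joint speeds; "tau": joint torques, N m; "position": TCP position; "tool_rot": TCP orientation; "ft_force": force on the tool from outside, world axes, zero at the start; "ft_torque": the same for the moment, N m; "gripper_width": opening from 0.0 (shut) to 1.0 (fully open); "grip_force": force on a finger pad.
Only numpy, scipy, OpenCV 4.12 (cv2) and the standard library are available. Lean on these libraries where they do the work, as an engineer would, in place of code of your own. Each camera call takes 0.05 s, during which the arm holds its last target. There are 200 camera calls.

## Working session

There is one attempt and no reset: what is moved stays moved. The work goes in short steps, Python scripts to look and compute and a tool call to move; the robot and the scene stay as the last step left them, time stands still between calls to the robot, and variables do not carry over. Pictures are saved under pics/ and viewed, at most 10 in all, crops included, and the job is handed in when it is done.

Besides the shell and the picture viewer there is one more tool, called after "Request:" by a JSON object that holds its "fn" and its "kwargs", one argument or row to a line. arm_command: Moves the arm, as the interface text tells. Its arguments: {"type":"object","properties":{"plan":{"type":"array"}},"required":["plan"]}

```bash
ls; mkdir -p pics; python3 - <<'E'
from bench import *
import cv2
s=observe();print(s)
for n in("scene","top"):
    cv2.imwrite(f"pics/{n}0.png",camera(n)[:,:,::-1]); print(n,camera_model(n))
print(camera_model("wrist"))
E
```

```text
pics
{'t': 0.0, 'joints': array([ 1.16901212e+00,  5.33620080e-02,  1.61428501e+00,  1.87478997e-05,
        1.47598183e+00, -1.18983999e-01]), 'joint_velocities': array([-6.47046692e-05,  2.40104659e-04, -8.98690277e-04, -1.68773944e-03,
        1.75297143e-03, -1.09963267e-03]), 'tau': array([-7.25726895e-04, -3.93687701e+01, -3.70174026e+01, -2.59393682e-04,
        7.00846067e-03, -2.11480915e-05]), 'position': array([174.13248109, 599.57624865, 212.36522394]), 'tool_rot': array([-4.42668874e-01, -3.10969972e+00,  3.08255051e-03]), 'ft_force': array([ 0.12606358, -0.03097928,  0.38778108]), 'ft_torque': array([-0.00229136, -0.02420588,  0.04488123]), 'grip_force': 0.0, 'gripper_width': 1.0018018394717034}
scene {'fx': 454.3392938541118, 'fy': 454.3392938541118, 'cx': 321.2391863715869, 'cy': 195.59040738099364, 'R': array([[ 0.88339854, -0.46860609,  0.0039193 ],
       [-0.23720539, -0.45435228, -0.85866035],
       [ 0.40415421,  0.75760962, -0.51253003]]), 't': array([-513.25889189,  212.49559923, 1251.65694978])}
top {'fx': 370.34117047696657, 'fy': 370.34117047696657, 'cx': 318.9405164409621, 'cy': 200.9708869625579, 'R': array([[ 0.02729254, -0.99962401, -0.00263752],
       [-0.99846682, -0.02713364, -0.04824707],
       [ 0.04815736,  0.00395026, -0.99883195]]), 't': array([-106.7757354 ,  526.36188886, 1246.31179272])}
{'fx': 319.7796304526739, 'fy': 319.7796304526739, 'cx': 318.89556513084295, 'cy': 198.17018827074924, 'T_tool_cam': array([[ 1.07575948e-03, -9.50127553e-01, -3.11859705e-01,
         7.91980365e+01],
       [ 9.99999371e-01,  9.23532057e-04,  6.35816501e-04,
        -6.04208866e-01],
       [-3.16094341e-04, -3.11860192e-01,  9.50127950e-01,
        -1.61296862e+02],
       [ 0.00000000e+00,  0.00000000e+00,  0.00000000e+00,
         1.00000000e+00]])}
```

View pics/scene0.png

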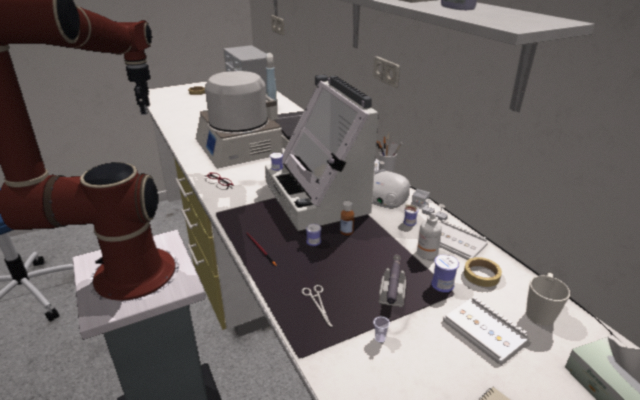

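View pics/top0.png

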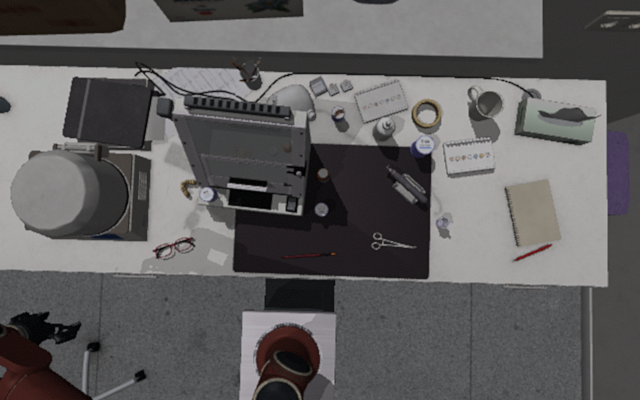

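The scene view shows the box at about (320,150) with the rocker near (305,200). The top view shows the box at (190-310, 95-215), with the rocker near (291,203), the bottle at (323,175) and the jar at (321,210). I'll zoom in.

```bash
python3 - <<'E'
import cv2
t=cv2.imread("pics/top0.png");s=cv2.imread("pics/scene0.png")
cv2.imwrite("pics/topc.png",cv2.resize(t[90:220,150:340],None,fx=4.2,fy=4.2,interpolation=cv2.INTER_CUBIC))
cv2.imwrite("pics/scenec.png",cv2.resize(s[70:230,250:390],None,fx=3.75*1,fy=3.75,interpolation=cv2.INTER_CUBIC))
E
```

```text
(no output)
```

View pics/topc.png

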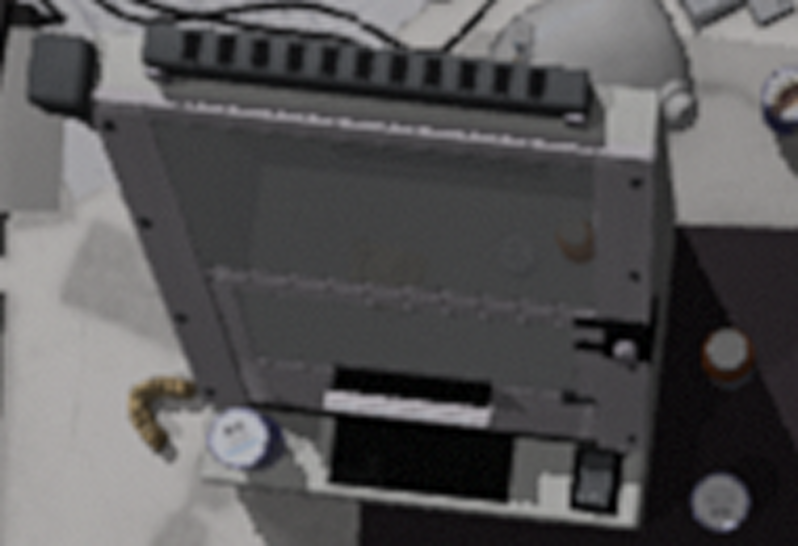

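View pics/scenec.png

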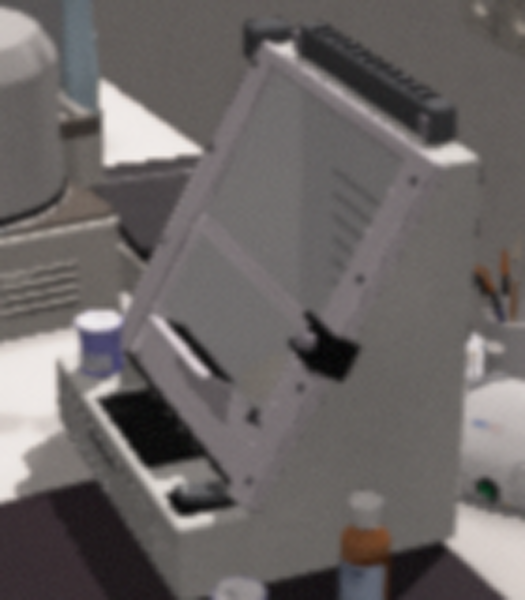

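The crops show the console's front top edge running from (205,478) to (637,525) in the top crop. The lip bead is the white strip from (325,400) to (492,415), the pointer is at (572,398), the notch at (578,335) and the rocker at (597,480). In the scene crop the pointer is at (250,412), the notch near (300,333) and the rocker near (200,492). Next I triangulate these.

```bash
cat >h.py <<'E'
import numpy as np, cv2
from bench import *
from scipy.spatial.transform import Rotation as Ro
def cam(n,state=None):
    m=camera_model(n)
    K=np.array([[m['fx'],0,m['cx']],[0,m['fy'],m['cy']],[0,0,1]])
    if n=='wrist':
        Rt=Ro.from_rotvec(state['tool_rot']).as_matrix(); T=np.array(m['T_tool_cam'])
        Rc=Rt@T[:3,:3]; c=Rt@T[:3,3]+state['position']; return K,Rc.T,-Rc.T@c
    return K,np.array(m['R']),np.array(m['t'])
def ray(C,p):
    K,R,t=C; d=R.T@np.linalg.solve(K,[p[0],p[1],1]); return -R.T@t,d/np.linalg.norm(d)
def onz(C,p,z):
    o,d=ray(C,p); return o+d*(z-o[2])/d[2]
def tri(*cp):
    A=0;b=0
    for C,p in cp:
        o,d=ray(C,p);M=np.eye(3)-np.outer(d,d);A=A+M;b=b+M@o
    X=np.linalg.solve(A,b)
    return X,[round(float(np.linalg.norm((np.eye(3)-np.outer(d,d))@(X-o))),1) for o,d in[ray(C,p) for C,p in cp]]
def proj(C,X):
    K,R,t=C;q=K@(R@np.asarray(X)+t);return q[:2]/q[2]
E
python3 - <<'E'
from h import *
np.set_printoptions(precision=1,suppress=True)
T=cam('top');S=cam('scene')
t=lambda x,y:(x/4.2+150-.4,y/4.2+90-.4); s=lambda x,y:(x/3.75+250-.4,y/3.75+70-.4)
L=onz(T,t(205,478),80);R=onz(T,t(637,525),80);print('front',L,R,np.linalg.norm(L-R))
print('frontscene',onz(S,s(60,360),80),onz(S,s(180,545),80))
P={}
for n,a,b in[('ptr',(572,398),(250,412)),('notch',(578,335),(300,333)),('lipL',(325,405),(153,318)),('lipR',(492,422),(210,378)),('rock',(597,480),(200,492)),('topR',(655,157),(475,155)),('frontR',(637,525),(180,545))]:
    P[n],e=tri((T,t(*a)),(S,s(*b)));print(n,P[n],e)
d=(L-R)/np.linalg.norm(L-R); yaw=np.arctan2(-d[0],d[1]);print('yaw',yaw)
ex=np.array([np.cos(yaw),np.sin(yaw),0]);ey=np.array([-ex[1],ex[0],0]);O=(L+R)/2+140*ex;O[2]=0;print(O)
for n in P:
    v=P[n]-O;print(n,v@ex,v@ey,v[2])
for n,c,z in[('amber',(728,350),106),('jarb',(720,502),51),('jarc',(240,437),130)]:
    v=onz(T,t(*c),z);print(n,v,(v-O)@ex,(v-O)@ey)
E
```

```text
front [507.4 294.9  80. ] [480.5 -37.1  80. ] 333.14062443802885
frontscene [507.4 289.1  80. ] [470.7 -56.5  80. ]
ptr [569.6  10.2 143.3] [1.3, 1.3]
notch [608.4   0.1 211.7] [0.6, 0.6]
lipL [560.  185.4 157.1] [0.4, 0.4]
lipR [554.1  64.2 153.7] [3.5, 3.5]
rock [513.4  -6.1  90.1] [0.3, 0.3]
topR [707.3 -63.3 365.5] [15.0, 15.0]
frontR [480.3 -36.2  65.3] [0.3, 0.3]
yaw -0.08099752346617936
[633.5 117.6   0. ]
ptr -54.95284392838416 -112.20213877661564 143.31844987181344
notch -15.4906904892448 -119.07178881729662 211.70181780798126
lipL -78.70423011911933 61.64656415994138 157.0542195479189
lipR -74.82424099656673 -59.65769757758967 153.71698180883902
rock -109.66227798277819 -133.02310159649272 90.08996868850683
topR 88.23388185777547 -174.3119100544726 365.4714346409212
frontR -140.23137469181563 -165.6979941961611 65.30350786685493
amber [ 613.5 -103.   106. ] -2.056801055749261 -221.42277507036374
jarb [ 500.5 -100.2   51. ] -114.89146374004615 -227.7739875878689
jarc [536.6 254.  130. ] -107.58418156841232 128.1413338578956
```

The view geometry is consistent: box yaw is about -0.08, the way left is about 79 mm and the rocker centre is near (513,-6). I'll move over the front of the rocker via a free waypoint, with the fingers shut.

```bash
cat >>h.py <<'E'
def shift(*W):
    s=observe();R=Ro.from_rotvec(s['tool_rot']).as_matrix()
    print('pos',np.round(s['position'],1),'heading tool x deg',round(float(np.degrees(np.arctan2(R[1,0],R[0,0]))),2))
    for w in W: print(w,'->cm',np.round(R.T@(np.array(w)-s['position'])/10,2))
E
python3 -c "
from h import *
shift((400,300,213),(450,0,200))"
```

```text
pos [174.2 599.6 212.5] heading tool x deg 163.8
(400, 300, 213) ->cm [-3.005e+01 -2.247e+01 -2.000e-02]
(450, 0, 200) ->cm [-43.22 -49.88   1.33]
```

Request:
{"fn": "arm_command", "kwargs": {
  "plan": [
    [0, -5, -3.7, 0, -2],
    [0, -10, -7.5, 0, -4],
    [0, -15, -11.2, 0, -6],
    [0, -20, -15, 0, -8],
    [0, -25, -18.7, 0, -10],
    [0, -30, -22.5, 0, -11.6],
    [0, -32.2, -27, 0.2, -11.6],
    [0, -34.4, -31.5, 0.4, -11.6],
    [0, -36.6, -36, 0.6, -11.6],
    [0, -38.8, -40.5, 0.8, -11.6],
    [0, -41, -45, 1, -11.6],
    [0, -43.2, -49.9, 1.3, -11.6],
    [0, -43.2, -49.9, 1.3, -11.6],
    [0, -43.2, -49.9, 1.3, -11.6],
    [0, -43.2, -49.9, 1.3, -11.6]
  ]
}}

```text
t: 1.98
position: [449.8, 1.6, 200.5]
tool_rot: [-0.123, -3.139, -0.0]
ft_force: [-0.6, 1.1, 0.0]
gripper_width: -0.005
grip_force: 0.0
```

```bash
python3 - <<'E'
from h import *
s=observe();im=camera('wrist');np.save('w1.npy',np.r_[s['position'],s['tool_rot']])
cv2.imwrite('pics/w1.png',im[:,:,::-1]);print(s['position'],s['tool_rot'],s['gripper_width'],s['t'])
C=cam('wrist',s)
for X in[(513,-6,90),(497,-5,95),(569.6,10,143)]:print(proj(C,X))
E
```

```text
[449.84678451   1.59633617 200.52021535] [-1.23100573e-01 -3.13903927e+00 -4.67911919e-04] -0.004615148186554513 1.975
[316.64230851 252.02241325]
[316.30904905 238.89595389]
[340.49094027 340.41871112]
```

View pics/w1.png

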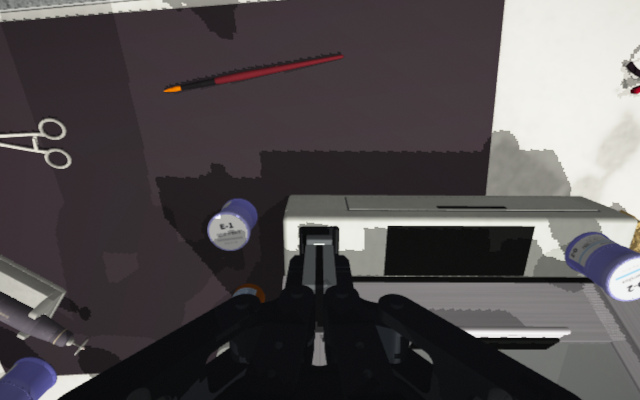

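The wrist view shows the rocker's white bar at (319,242) in the bezel (302-338, from row 228). The console front is at row ~196 and the violet jar is at (232,225), clear to the left.

```bash
python3 - <<'E'
from h import *
a=np.load('w1.npy');C=cam('wrist',dict(position=a[:3],tool_rot=a[3:]))
for n,p,z in[('bar',(319,242),96),('bezel nearL',(302,228),83),('bezel nearR',(338,228),83),('corner',(285,219),80)]:print(n,onz(C,p,z).round(1))
print(proj(C,a[:3]+[0,0,-8]))
im=cv2.imread('pics/w1.png');print(im[225:262,319].mean(1).astype(int))
shift((492,-5,140),(492,-5,98),(492,-5,92))
E
```

```text
bar [499.8  -2.7  96. ]
bezel nearL [490.3 -18.1  83. ]
bezel nearR [493.   15.8  83. ]
corner [481.2 -33.6  80. ]
[319.93639686 237.06295409]
[137  87  12  13  14  12  13  13  13  21  39  47  49  56  81 110 122 118
 188 229  53  11  11  12  11  12  12  11  13  13  12  11  13  13  11  12
  11]
pos [449.9   1.6 200.6] heading tool x deg 175.52
(492, -5, 140) ->cm [-4.25 -0.33  6.06]
(492, -5, 98) ->cm [-4.25 -0.34 10.26]
(492, -5, 92) ->cm [-4.25 -0.34 10.86]
```

Whether the dark shape is the bezel or the fingertips is ambiguous, so I'll step aside and look again.

Request:
{"fn": "arm_command", "kwargs": {
  "plan": [
    [0, 0, 2.5, 0, 0],
    [0, 0, 5, 0, 0],
    [0, 0, 5, 0, 0],
    [0, 0, 5, 0, 0]
  ]
}}

```text
t: 2.52
position: [453.9, 50.6, 200.6]
tool_rot: [-0.124, -3.139, 0.001]
ft_force: [-0.6, -0.5, 0.6]
gripper_width: 0.002
grip_force: 0.0
```

```bash
python3 - <<'E'
from h import *
s=observe();im=camera('wrist');np.save('w2.npy',np.r_[s['position'],s['tool_rot']])
cv2.imwrite('pics/w2.png',im[:,:,::-1]);print(s['position'])
cv2.imwrite('pics/w2c.png',cv2.resize(im[180:330,190:390,::-1],None,fx=4,fy=4,interpolation=cv2.INTER_CUBIC))
E
```

```text
[453.85903202  50.55356874 200.57593836]
```

View pics/w2c.png

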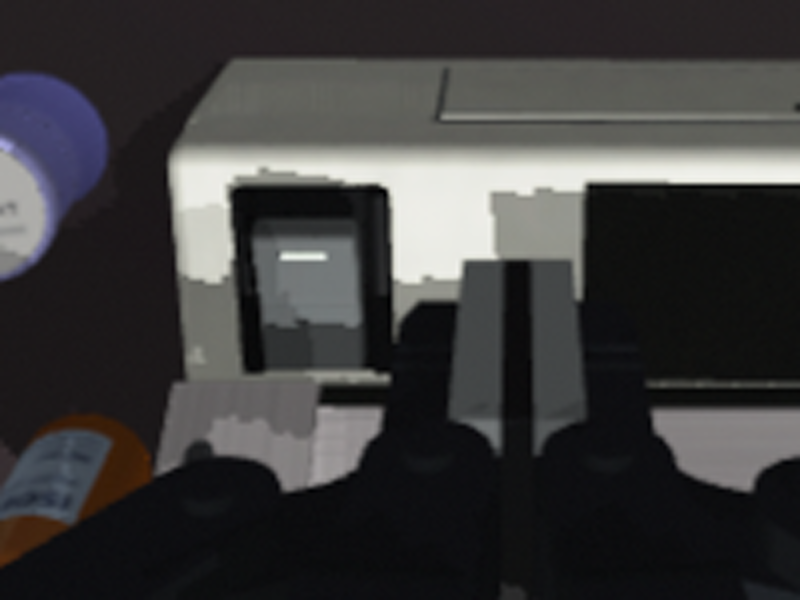

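The crop shows the white bar at full-image pixel (265.5,244). The rocker spans columns 253-281 and rows 234-272, and the shut fingertips are at (319,245).

```bash
python3 - <<'E'
from h import *
a=np.load('w2.npy');C=cam('wrist',dict(position=a[:3],tool_rot=a[3:]))
f=lambda x,y:(190+x/4-.4,180+y/4-.4)
for n,p,z in[('bar',(303,256),95),('nearL',(252,218),96),('nearR',(362,218),96),('far',(310,368),84),('corner',(172,155),80)]:print(n,onz(C,f(*p),z).round(1))
shift((496,-3,140),(496,-3,110),(496,-3,90))
E
```

```text
bar [502.1  -3.3  95. ]
nearL [491.3 -13.4  96. ]
nearR [493.2  11.5  96. ]
far [537.9  -8.   84. ]
corner [480.7 -34.2  80. ]
pos [453.9  50.2 200.6] heading tool x deg 175.43
(496, -3, 140) ->cm [-4.62 -4.97  6.06]
(496, -3, 110) ->cm [-4.62 -4.97  9.06]
(496, -3, 90) ->cm [-4.62 -4.97 11.06]
```

Request:
{"fn": "arm_command", "kwargs": {
  "plan": [
    [0, -2.3, -2.5, 2.5, 0],
    [0, -4.6, -5, 5, 0],
    [0, -4.6, -5, 8, 0],
    [0, -4.6, -5, 9.2, 0],
    [0, -4.6, -5, 9.5, 0],
    [0, -4.6, -5, 9.8, 0],
    [0, -4.6, -5, 10.1, 0],
    [0, -4.6, -5, 10.1, 0]
  ]
}}

```text
t: 3.58
position: [496.1, -3.1, 100.1]
tool_rot: [0.126, 3.138, -0.0]
ft_force: [-0.3, -0.5, 0.3]
gripper_width: -0.001
grip_force: 0.0
```

Request:
{"fn": "arm_command", "kwargs": {
  "plan": [
    [0, 0, 0, 0.2, 0],
    [0, 0, 0, 0.4, 0],
    [0, 0, 0, 0.6, 0],
    [0, 0, 0, 0.6, 0]
  ]
}}

```text
t: 4.08
position: [495.6, -3.2, 93.3]
tool_rot: [-0.126, -3.138, -0.0]
ft_force: [0.1, -0.2, 0.3]
gripper_width: 0.005
grip_force: 0.0
```

Request:
{"fn": "arm_command", "kwargs": {
  "plan": [
    [0, 0, 0, 0.2, 0],
    [0, 0, 0, 0.4, 0],
    [0, 0, 0, 0.4, 0]
  ]
}}

```text
t: 4.45
position: [495.6, -3.2, 89.3]
tool_rot: [-0.126, -3.138, -0.0]
ft_force: [-0.1, -0.3, 0.4]
gripper_width: -0.003
grip_force: 0.0
```

```bash
python3 - <<'E'
from h import *
s=observe();im=camera('wrist');sc=camera('scene')
a=cv2.resize(im[180:330,220:420,::-1],None,fx=3,fy=3,interpolation=cv2.INTER_CUBIC)
b=cv2.resize(sc[160:230,260:340,::-1],(514,450),interpolation=cv2.INTER_CUBIC)
cv2.imwrite('pics/c3.png',cv2.resize(np.hstack([a,b]),None,fx=.7,fy=.7))
E
```

```text
(no output)
```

View pics/c3.png

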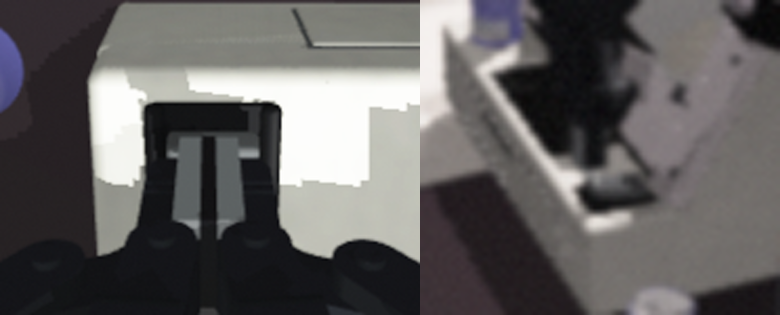

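The fingertips stand over the rocker's near half but barely touch it, if at all; the tips sit higher than nominal. I'll continue down until the force rises.

Request:
{"fn": "arm_command", "kwargs": {
  "plan": [
    [0, 0, 0, 0.2, 0],
    [0, 0, 0, 0.4, 0],
    [0, 0, 0, 0.4, 0]
  ]
}}

```text
t: 4.92
position: [495.6, -3.2, 85.3]
tool_rot: [-0.126, -3.139, -0.0]
ft_force: [-0.2, -0.5, -0.8]
gripper_width: -0.001
grip_force: 0.0
```

Request:
{"fn": "arm_command", "kwargs": {
  "plan": [
    [0, 0, 0, 0.2, 0],
    [0, 0, 0, 0.3, 0],
    [0, 0, 0, 0.3, 0]
  ]
}}

```text
t: 5.3
position: [495.7, -3.2, 82.5]
tool_rot: [-0.126, -3.139, -0.0]
ft_force: [0.7, -1.1, 0.3]
gripper_width: 0.0
grip_force: 0.0
```

Request:
{"fn": "arm_command", "kwargs": {
  "plan": [
    [0, 0, 0, 0.2, 0],
    [0, 0, 0, 0.4, 0],
    [0, 0, 0, 0.4, 0]
  ]
}}

```text
t: 5.68
position: [495.6, -3.2, 78.3]
tool_rot: [-0.126, -3.139, -0.0]
ft_force: [0.4, 0.2, -0.6]
gripper_width: 0.001
grip_force: 0.0
```

Request:
{"fn": "arm_command", "kwargs": {
  "plan": [
    [0, 0, 0, 0.2, 0],
    [0, 0, 0, 0.4, 0],
    [0, 0, 0, 0.4, 0]
  ]
}}

```text
t: 6.05
position: [495.8, -3.3, 74.4]
tool_rot: [-0.126, -3.139, 0.0]
ft_force: [0.2, -0.5, 0.7]
gripper_width: 0.003
grip_force: 0.2
```

Request:
{"fn": "arm_command", "kwargs": {
  "plan": [
    [0, 0, 0, 0.2, 0],
    [0, 0, 0, 0.4, 0],
    [0, 0, 0, 0.4, 0]
  ]
}}

```text
t: 6.42
position: [495.7, -3.3, 71.6]
tool_rot: [-0.126, -3.138, 0.0]
ft_force: [-6.6, 1.0, 10.2]
gripper_width: 0.002
grip_force: 4.9
```

```bash
python3 - <<'E'
from h import *
s=observe();print(s['position'],s['ft_force'],s['tau'][1:3]);im=camera('wrist');sc=camera('scene')
a=cv2.resize(im[180:330,220:420,::-1],None,fx=3,fy=3,interpolation=cv2.INTER_CUBIC)
b=cv2.resize(sc[150:230,265:340,::-1],(422,450),interpolation=cv2.INTER_CUBIC)
cv2.imwrite('pics/c4.png',cv2.resize(np.hstack([a,b]),None,fx=.75,fy=.75))
E
```

```text
[495.6696526   -3.26620352  71.62435313] [-6.57337609  1.02233898 10.19275008] [-24.43890631 -32.1074903 ]
```

View pics/c4.png

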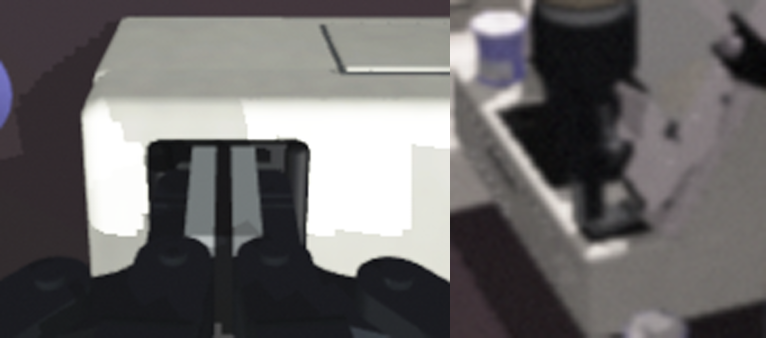

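Force is now 10 N at TCP z=71.6, so the shut tips actually stand about 17 mm behind the TCP, consistent with a fully pressed rocker. I'll lift back to the earlier viewpoint to check the bar.

Request:
{"fn": "arm_command", "kwargs": {
  "plan": [
    [0, 0, 0, -3, 0],
    [0, 0, 0, -7, 0],
    [0, 2, 2.5, -11, 0],
    [0, 4.2, 5, -12.9, 0],
    [0, 4.2, 5, -12.9, 0],
    [0, 4.2, 5, -12.9, 0]
  ]
}}

```text
t: 7.28
position: [457.9, 49.7, 198.7]
tool_rot: [-0.126, -3.139, 0.0]
ft_force: [0.3, 0.5, -0.6]
gripper_width: 0.003
grip_force: 0.0
```

```bash
python3 - <<'E'
from h import *
np.set_printoptions(precision=1,suppress=True)
s=observe();print(s['position'],s['ft_force'],s['t']);im=camera('wrist');cv2.imwrite('pics/w5.png',im[:,:,::-1])
sc=camera('scene');tp=camera('top');cv2.imwrite('pics/scene5.png',sc[:,:,::-1]);cv2.imwrite('pics/top5.png',tp[:,:,::-1])
a=np.load('w2.npy');C2=cam('wrist',dict(position=a[:3],tool_rot=a[3:]));C=cam('wrist',s)
for c,f in((C2,'w2'),(C,'w5')):
    g=cv2.cvtColor(cv2.imread(f'pics/{f}.png'),cv2.COLOR_BGR2GRAY)
    roi=g[234:272,254:281];n,l,st,ce=cv2.connectedComponentsWithStats((roi>170).astype(np.uint8))
    print(f,[(st[i,2:],ce[i]+[254,234]) for i in range(1,n) if st[i,4]>6],'pred off/on',proj(c,(502,-3.3,95)),proj(c,(501,-3.3,89)))
    print(g[226:275:2,258:282:4].T)
a=cv2.imread('pics/w2.png')[215:290,235:295];b=cv2.imread('pics/w5.png')[215:290,235:295]
cv2.imwrite('pics/c5.png',cv2.resize(np.hstack([a,b]),None,fx=6,fy=6,interpolation=cv2.INTER_CUBIC))
E
```

```text
[457.9  49.7 198.7] [ 0.3  0.5 -0.6] 7.275
w2 [(array([12,  2, 23], dtype=int32), array([265.3, 243.5]))] pred off/on [265.4 243.5] [266.3 239.6]
[[ 58  14  13  14  27  48  55  94 103 102 103 103 102 103 103 100 101  86
   49  49  49  49  48  72 106]
 [ 57  14  13  12  26  48  59 111 128 231 118 118 119 116 113 105 101 100
   49  49  48  49  49  73 106]
 [ 57  13  14  13  27  48  59 111 128 231 119 120 120 120 121 116 119  49
   49  49  49  49  49  83 107]
 [ 57  12  13  13  28  48  58 111 126 232 120 120 119 119 120 118 120 104
   63  64  64  64  64  96 139]
 [ 57  13  13  13  28  48  59 111 120 120 119 119 120 119 121 117 121 105
   64  64  64  64  64  96 135]
 [ 98  26  23  21  29  49  57  84  90 101 109 114 116 114 116 116 118 120
   64  63  64  64  64  96 144]]
w5 [(array([11,  3, 31], dtype=int32), array([266.3, 236. ]))] pred off/on [265.4 240.4] [266.3 236.6]
[[ 14  23  47 107 113 113 113 113 112 107 107  95  93  91  90  90  89  90
   52  52  52  52  50  77  96]
 [ 13  22  49 108 118 234 114 114 114 114 114 114 111 104 103  89  90  90
   80  52  52  53  51  80 100]
 [ 14  22  48 107 117 233 114 115 116 115 115 115 112 112 111 110 102  70
   51  52  52  52  50  78  99]
 [ 13  24  48 108 116 233 115 115 116 115 116 116 113 112 110 111 110  98
   70  67  62  63  51  93  52]
 [ 14  24  47 108 115 115 116 116 116 117 116 118 113 113 111 111 111 111
   70  70  69  69  68  87  11]
 [ 21  26  50 108 112 112 112 113 113 112 113 115 112 112 110 110 109 110
   73  68  67  67  67  96  12]]
```

View pics/c5.png

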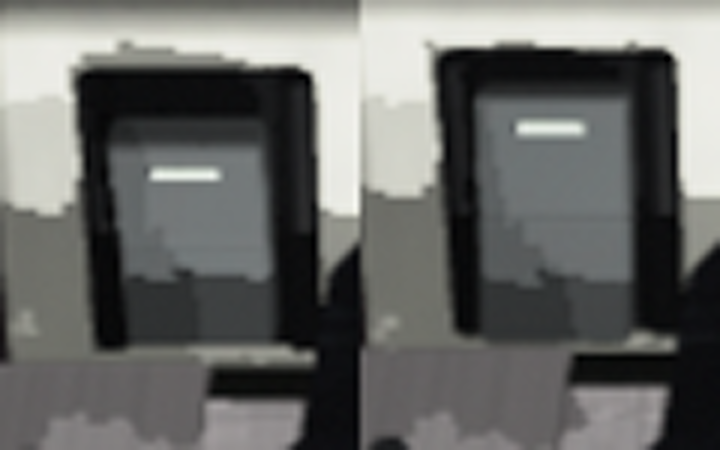

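The bar is now at (266.3,236.0), exactly where the "on" state predicts, so the fan is on. Next I go in front of the lip, with the tips about 12 mm below its edge.

```bash
python3 -c "
from h import *
shift((505,129,199),(520,128,126),(535,127,126))"
```

```text
pos [457.7  49.4 198.2] heading tool x deg 175.34
(505, 129, 199) ->cm [-4.06  8.32 -0.09]
(520, 128, 126) ->cm [-5.58  8.34  7.21]
(535, 127, 126) ->cm [-7.09  8.36  7.2 ]
```

Request:
{"fn": "arm_command", "kwargs": {
  "plan": [
    [0, -1.3, 2.8, 0, 0],
    [0, -2.7, 5.6, 0, 0],
    [0, -4, 8.3, 0, 0],
    [0, -4.8, 8.3, 3, 0],
    [0, -5.6, 8.3, 6, 0],
    [0, -5.6, 8.3, 7.2, 0],
    [0, -6.3, 8.3, 7.2, 0],
    [0, -7, 8.3, 7.2, 0],
    [0, -7, 8.3, 7.2, 0]
  ]
}}

```text
t: 8.55
position: [535.9, 127.0, 129.3]
tool_rot: [0.127, 3.136, 0.001]
ft_force: [0.6, -0.1, -1.2]
gripper_width: 0.001
grip_force: 0.0
```

Request:
{"fn": "arm_command", "kwargs": {
  "plan": [
    [0, -0.3, 0, 0, 0],
    [0, -0.6, 0, 0, 0],
    [0, -0.6, 0, 0, 0]
  ]
}}

```text
t: 8.93
position: [540.6, 126.6, 127.7]
tool_rot: [0.126, 3.139, 0.0]
ft_force: [-0.1, -1.3, 0.2]
gripper_width: 0.0
grip_force: 0.0
```

Request:
{"fn": "arm_command", "kwargs": {
  "plan": [
    [0, -0.2, 0, 0, 0],
    [0, -0.4, 0, 0, 0],
    [0, -0.4, 0, 0, 0]
  ]
}}

```text
t: 9.3
position: [540.9, 126.6, 127.5]
tool_rot: [-0.125, -3.129, 0.001]
ft_force: [-13.7, 0.3, 9.3]
gripper_width: -0.001
grip_force: 7.0
```

Contact is made. The force lies along the slope's normal, so a purely horizontal push jams by friction. Now I lift along the slope with a light preload.

Request:
{"fn": "arm_command", "kwargs": {
  "plan": [
    [0, 0.2, 0, -0.3, 0],
    [0, 0, 0, -0.65, 0],
    [0, -0.2, 0, -1, 0],
    [0, -0.4, 0, -1.35, 0],
    [0, -0.4, 0, -1.35, 0]
  ]
}}

```text
t: 9.93
position: [547.2, 126.0, 140.9]
tool_rot: [-0.126, -3.135, 0.0]
ft_force: [-6.2, -0.2, 2.0]
gripper_width: 0.001
grip_force: 3.3
```

Request:
{"fn": "arm_command", "kwargs": {
  "plan": [
    [0, -0.2, 0, -0.35, 0],
    [0, -0.4, 0, -0.7, 0],
    [0, -0.6, 0, -1.05, 0],
    [0, -0.8, 0, -1.4, 0],
    [0, -1, 0, -1.75, 0],
    [0, -1.2, 0, -2.1, 0],
    [0, -1.2, 0, -2.1, 0]
  ]
}}

```text
t: 10.8
position: [559.3, 125.0, 161.9]
tool_rot: [-0.126, -3.136, 0.0]
ft_force: [-6.1, 0.3, 0.3]
gripper_width: -0.002
grip_force: 3.1
```

```bash
python3 - <<'E'
from h import *
tp=camera('top');sc=camera('scene');cv2.imwrite('pics/top6.png',tp[:,:,::-1]);cv2.imwrite('pics/scene6.png',sc[:,:,::-1])
a=cv2.resize(tp[150:220,260:320,::-1],(480,560),interpolation=cv2.INTER_CUBIC)
b=cv2.resize(sc[140:215,290:350,::-1],(320*480//480,400),interpolation=cv2.INTER_CUBIC)
b=cv2.copyMakeBorder(b,0,160,0,0,cv2.BORDER_CONSTANT)
cv2.imwrite('pics/c6.png',np.hstack([a,b]))
E
```

View pics/c6.png

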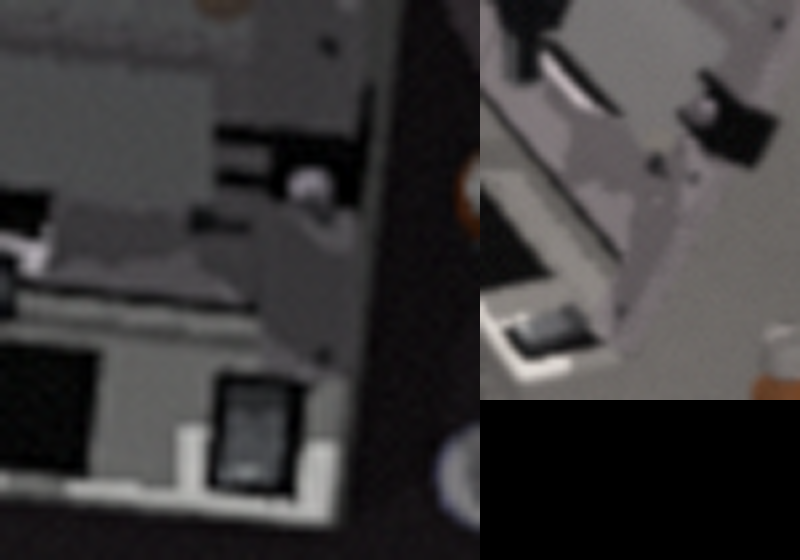

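The picture shows that the window has risen. In the top view the pointer tip is at (284,177) and the notch at (288,169). In the scene view the pointer is near (322,170) and the notch near (330,158), and the rocker still looks on. That was my tenth picture, so from here I only compute.

```bash
python3 - <<'E'
from h import *
np.set_printoptions(precision=1,suppress=True)
T=cam('top');S=cam('scene');yaw=-.081
u=np.array([.5*np.cos(yaw),.5*np.sin(yaw),.866]);ey=np.array([-np.sin(yaw),np.cos(yaw),0])
P0=tri((T,(285.8,184.4)),(S,(316.3,179.5)))[0]
P,e=tri((T,(283.7,176.9)),(S,(321.5,169.6)));N,f=tri((T,(287.4,168.7)),(S,(329.6,157.4)))
print(P0,P,e,N,f,'left',(N-P)@u,'moved',(P-P0)@u)
# expected px per mm along slope for top/scene around pointer
for C in(T,S):print('slope px/20mm',proj(C,N+20*u)-proj(C,N), 'at ptr',proj(C,P+20*u)-proj(C,P))
t0,t6,s0,s6=[cv2.imread(f'pics/{n}.png',0).astype(np.float32) for n in('top0','top6','scene0','scene6')]
# template-track pointer and clip (small patches)
def track(A,B,c,r,sr):
    x,y=map(int,c);tm=A[y-r:y+r+1,x-r:x+r+1];w=B[y-r-sr:y+r+sr+1,x-r-sr:x+r+sr+1]
    m=cv2.matchTemplate(w,tm,cv2.TM_CCOEFF_NORMED);_,v,_,l=cv2.minMaxLoc(m);return l[0]-sr,l[1]-sr,round(v,2)
print('top ptr',track(t0,t6,(287,184),4,14),'scene ptr',track(s0,s6,(317,180),4,14))
print('top patch');print(t6[164:182,280:296].astype(int))
E
```

```text
[569.6  10.1 143.2] [589.6  14.3 171.2] [0.8, 0.8] [609.1  -0.3 215.2] [0.3, 0.3] left 48.35677501074631 moved 34.04903679381026
slope px/20mm [-0.1 -4.3] at ptr [-0.2 -4. ]
slope px/20mm [ 3.1 -5.7] at ptr [ 3.  -5.5]
top ptr (0, -7, 0.78) scene ptr (5, -10, 0.78)
top patch
[[74 74 72 71 75 74 69 60 56 61 59 57 55 56 57 57]
 [72 72 73 72 75 73 60 38 37 39 40 39 48 47 43 43]
 [73 74 72 73 74 73 49 11  8  6  5 13 20 20 18 17]
 [71 73 71 73 73 74 52 23 15 11  9  8  4  2  6  0]
 [72 73 73 73 75 75 62 48 43 43 40 40 40 26  9  2]
 [73 73 73 72 72 75 67 56 59 58 62 57 58 39  9  4]
 [73 73 73 71 73 75 64 51 48 50 54 57 57 39 11  1]
 [72 72 72 73 73 72 56 30 20 22 33 35 40 25  3  1]
 [73 71 72 74 74 74 55 20  5  2  1  6  8  8  0 11]
 [74 75 72 75 76 74 63 42 38 34 29 27 24 11  0 14]
 [71 74 73 73 73 74 67 57 56 53 53 48 47 32 11 14]
 [72 71 71 64 55 57 53 55 55 59 56 55 54 51 41 43]
 [61 66 66 51 28 27 36 49 54 55 55 54 55 56 55 59]
 [55 59 59 41 16 14 18 31 38 41 41 47 54 56 55 56]
 [53 57 54 39 17 17 23 28 26 25 25 41 54 56 53 53]
 [55 55 57 48 41 43 45 46 44 43 43 47 53 54 56 52]
 [56 56 56 57 57 54 56 57 55 56 55 52 53 54 55 52]
 [55 60 66 67 61 55 55 54 56 58 55 53 54 54 55 52]]
```

```bash
cat >>h.py <<'E'
yaw=-.081;ex=np.array([np.cos(yaw),np.sin(yaw),0]);ey=np.array([-ex[1],ex[0],0]);O=np.array([633.5,117.6,0])
U=.5*ex+np.array([0,0,.866]);Nn=-.866*ex+np.array([0,0,.5])
def onplane(C,p,h=119.3):
    o,d=ray(C,p);X=o+d*((h-(o-O)@Nn)/(d@Nn));return np.array([(X-O)@U,(X-O)@ey])
E
python3 - <<'E'
from h import *
T=cam('top');S=cam('scene')
print('top ptr0',onplane(T,(285.8,184.4)),'ptr6',onplane(T,(284.3,177.2)),'notch',onplane(T,(287,169.2)))
s=cv2.imread('pics/scene6.png',0);print(s[148:178,315:337])
s=cv2.imread('pics/scene0.png',0);print(s[172:186,308:324])
t=cv2.imread('pics/top0.png',0);print(t[178:190,281:294])
E
```

```text
top ptr0 [  98.54958549 -112.89744219] ptr6 [ 134.95219772 -109.28082907] notch [ 175.38301359 -118.18752424]
[[113 114 114 114 114 114 112 114 114 113 114 117 118 117 117 116 114 113
  113 116 110 102]
 [114 114 115 113 113 113 112 114 115 114 114 116 117 117 115 115 116 114
  113 112 107 100]
 [115 116 114 113 114 116 114 113 114 114 115 115 116 115 116 115 112 115
  113 112 105  96]
 [113 115 112 113 112 112 114 114 116 114 114 116 115 115 115 114 113 111
  111 106 100  93]
 [114 114 115 114 114 111 114 113 113 114 114 114 114 114 113 111  99  94
  100  98  94  93]
 [114 114 113 113 115 114 112 114 114 114 114 115 112 114 110  94  67  58
   75  86  90  94]
 [113 111 114 115 113 112 113 112 110 115 113 113 111 114 107  90  55  36
   43  65  80  87]
 [115 111 114 112 114 114 112 113 114 112 113 111 113 114 111  99  77  42
   24  37  58  80]
 [112 113 113 115 114 115 113 114 115 114 114 112 115 111 111 106  88  55
   24  18  35  60]
 [112 114 114 113 115 113 112 112 114 113 112 115 113 112 110 103  86  52
   18  12  16  36]
 [103 114 114 113 114 114 114 113 113 113 112 113 113 111 10
[... 2544 characters left out ...]
112 110 114 117 116 115 112 106  96  86  96 109 113 113 113]
 [116 115 117 116 118 118 117 115 116 113 109 105 113 112 113 113]
 [116 115 114 117 115 117 117 117 115 115 114 113 111 112 114 113]]
[[67 67 67 66 66 62 62 67 69 69 67 69 69]
 [65 67 66 69 68 63 65 68 69 69 69 68 68]
 [66 67 66 67 66 64 67 67 70 71 68 68 68]
 [65 67 67 64 65 66 67 68 67 71 68 66 67]
 [66 66 61 56 56 60 63 69 68 71 68 66 68]
 [77 77 61 36 35 37 56 68 69 69 68 68 70]
 [77 79 56 28 18 19 37 50 48 51 61 69 68]
 [69 69 56 31 19 18 25 29 32 31 41 62 67]
 [71 70 63 53 51 51 52 54 58 62 56 58 66]
 [70 70 70 70 70 69 70 72 80 84 70 66 67]
 [69 67 69 68 69 67 69 72 82 82 70 65 68]
 [65 68 66 67 66 67 68 73 77 78 71 66 70]]
```

```bash
python3 - <<'E'
from h import *
np.set_printoptions(precision=1,suppress=True)
T=cam('top');S=cam('scene')
for h in(114,119.3,124):
  print(h,'S ptr0',onplane(S,(317,180.6),h),'ptr6',onplane(S,(322.5,170.5),h),'notch',onplane(S,(329.9,157.9),h),'pr',onplane(S,(331.7,154),h)[0]-onplane(S,(328.2,161.6),h)[0])
  print('  T ptr0',onplane(T,(285,184.6),h),'ptr6',onplane(T,(284.5,177.3),h),'notch',onplane(T,(287,169.2),h),'pr',onplane(T,(287,166.4),h)[0]-onplane(T,(287,172),h)[0])
for n,a,b in[('p0',(285,184.6),(317,180.6)),('p6',(284.5,177.3),(322.5,170.5)),('n',(287.5,169.2),(330.2,157.9))]:
  X,e=tri((T,a),(S,b));print(n,(X-O)@U,(X-O)@ey,(X-O)@Nn,e)
E
```

```text
114 S ptr0 [  92.5 -109.1] ptr6 [ 129.4 -109.3] notch [ 176.  -112.2] pr 25.598600002504526
  T ptr0 [  89.4 -109.4] ptr6 [ 127.2 -108.9] notch [ 168.4 -117.3] pr 26.681189293889418
119.3 S ptr0 [  94.9 -117. ] ptr6 [ 131.6 -117.3] notch [ 177.9 -120.2] pr 25.420738187642286
  T ptr0 [  97.  -110.4] ptr6 [ 134.6 -109.9] notch [ 175.4 -118.2] pr 26.46309354366332
124 S ptr0 [  97.1 -124.1] ptr6 [ 133.6 -124.3] notch [ 179.6 -127.2] pr 25.263011672575885
  T ptr0 [ 103.8 -111.3] ptr6 [ 141.1 -110.7] notch [ 181.6 -119. ] pr 26.269687878368615
p0 92.49084160213617 -110.04424220813378 115.37613282352946 [0.7, 0.7]
p6 129.16659454904274 -109.35008103043515 114.68648070014412 [0.6, 0.6]
n 177.7524189134575 -120.27162523126563 119.56263636360893 [1.2, 1.2]
```

Request:
{"fn": "arm_command", "kwargs": {
  "plan": [
    [0, -0.2, 0, -0.35, 0],
    [0, -0.4, 0, -0.7, 0],
    [0, -0.6, 0, -1.05, 0],
    [0, -0.8, 0, -1.4, 0],
    [0, -1, 0, -1.75, 0],
    [0, -1.2, 0, -2.1, 0],
    [0, -1.4, 0, -2.45, 0],
    [0, -1.6, 0, -2.8, 0],
    [0, -1.7, 0, -2.95, 0],
    [0, -1.7, 0, -2.95, 0]
  ]
}}

```text
t: 12.15
position: [576.2, 123.6, 191.2]
tool_rot: [-0.126, -3.135, 0.0]
ft_force: [-7.0, 0.8, 0.8]
gripper_width: -0.002
grip_force: 3.1
```

```bash
python3 - <<'E'
from h import *
np.set_printoptions(linewidth=150)
tp=camera('top');sc=camera('scene');cv2.imwrite('pics/top7.png',tp[:,:,::-1]);cv2.imwrite('pics/scene7.png',sc[:,:,::-1])
print(cv2.cvtColor(sc,cv2.COLOR_RGB2GRAY)[150:172,318:338]);print(cv2.cvtColor(tp,cv2.COLOR_RGB2GRAY)[163:180,279:295])
E
```

```text
[[ 37  52  80 103 110 111 112 114 114 115 115 115 113 113 115 113 110 103  94  91]
 [ 61  52  60  82 104 111 113 113 112 112 114 114 112 111 109 110 105  97  94  93]
 [ 93  83  71  80  98 111 114 113 111 112 115 112 108  99  94  97  96  95  99 105]
 [ 90  93  95 101 106 113 112 111 113 113 112 109  93  68  57  70  84  93 104 114]
 [ 89  89  94  98 104 111 113 112 111 114 112 108  89  57  31  42  64  90 110 118]
 [ 92  93  91  94  99 106 109 112 111 111 112 109  98  75  45  28  40  75 103 117]
 [ 91  92  92  92  93 103 107 110 112 111 111 110 105  88  56  26  24  46  78 107]
 [ 93  92  91  92  94  93 100 106 110 113 111 110 105  88  54  21  12  22  48  79]
 [ 94  92  91  91  91  93  94  99 105 104 103 106 108 105  78  54  26  13  21  49]
 [ 93  89  92  92  90  92  93  91  87  75  79  93 102 115 118 100  51  12  13  21]
 [ 93  93  91  92  92  93  89  82  63  48  62  83  95 104 109  95  52  17  10  12]
 [ 92  93  91  92  93  91  87  77  52  37  52  77  84  86  87  75  39  15  10   9]
 [ 91  90  93  91  92  92  89  80  60  38  41  58  66  69  66  54  26  12  13  10]
 [ 91  90  91  90  91
[... 894 characters left out ...]
74 75 73 49 12  8  7 12 14 28 31 23]
 [74 73 73 73 73 76 74 55 26 14 10  9  8  8  5  4]
 [74 72 72 70 58 55 57 56 48 45 43 44 42 40 26 12]
 [65 67 70 62 38 23 29 46 56 59 59 60 58 59 40 12]
 [59 60 63 55 31 15 16 24 36 42 44 44 52 59 42 11]
 [57 57 57 50 30 16 15 14 10 11 13 15 29 38 26  4]
 [57 56 56 55 45 42 33 26 14  4  3  2  5  5  7  0]
 [56 58 56 58 57 58 52 46 42 40 34 27 26 20 10  0]
 [57 54 57 56 56 58 58 59 57 57 55 53 50 46 31  9]
 [68 67 67 67 60 55 56 57 57 57 58 56 56 57 51 41]
 [76 76 77 74 71 59 55 55 56 54 58 58 55 55 56 57]
 [75 74 74 75 75 71 60 54 54 55 55 56 55 53 55 57]
 [75 76 76 75 78 76 70 60 53 54 54 56 53 53 56 56]
 [76 77 77 76 75 76 75 71 62 55 56 56 55 55 56 55]]
```

Combining both views, about 7 to 14 mm is left, depending on the depth assumption. A further 11 mm lies inside the notch either way.

Request:
{"fn": "arm_command", "kwargs": {
  "plan": [
    [0, -0.15, 0, -0.3, 0],
    [0, -0.35, 0, -0.6, 0],
    [0, -0.55, 0, -0.95, 0],
    [0, -0.55, 0, -0.95, 0],
    [0, -0.55, 0, -0.95, 0]
  ]
}}

```text
t: 12.88
position: [581.8, 123.2, 201.0]
tool_rot: [-0.126, -3.136, 0.0]
ft_force: [-6.2, -0.5, 1.0]
gripper_width: 0.005
grip_force: 3.1
```

```bash
python3 - <<'E'
from h import *
np.set_printoptions(linewidth=150)
tp=camera('top');sc=camera('scene');cv2.imwrite('pics/top8.png',tp[:,:,::-1]);cv2.imwrite('pics/scene8.png',sc[:,:,::-1])
print(cv2.cvtColor(sc,cv2.COLOR_RGB2GRAY)[150:168,322:338]);print(cv2.cvtColor(tp,cv2.COLOR_RGB2GRAY)[162:176,280:293])
E
```

```text
[[102 105 112 113 112 114 116 115 112 111 113 111 110 101  96 102]
 [ 97  97 107 112 112 113 115 113 112 111 110 110 104  98 101 112]
 [ 93  95 103 109 111 112 111 113 107 100  94 100  96  97 106 115]
 [ 90  93  99 104 108 110 112 109  93  67  57  71  86  97 112 119]
 [ 91  91  93  96 102 108 111 106  88  56  36  39  64  92 113 121]
 [ 91  92  92  92  97 104 103  95  83  69  43  28  42  71 105 117]
 [ 90  90  91  91  91  92  82  69  64  67  52  26  20  44  81 106]
 [ 90  90  90  91  88  83  66  52  59  64  47  23  13  24  46  79]
 [ 90  90  90  91  88  79  63  67  88  96  78  55  24  15  24  47]
 [ 91  91  92  90  85  75  67  80  96 114 120 101  50  15  15  22]
 [ 91  91  93  89  78  60  58  72  84 102 107  96  52  19   4  12]
 [ 90  90  89  87  74  50  45  62  75  84  86  75  40  15  13  12]
 [ 89  89  89  89  78  58  42  51  60  69  67  53  24  13  10   9]
 [ 97  95  94  92  87  72  48  36  39  43  41  32  20   8   8  10]
 [111 112 102  94  90  84  65  37  22  20  15  15  14   9   7   9]
 [117 116 109  95  88  87  82  62  31  17   8   8  12  10   9  12]
 [117 115 108  95  87  92  94  91  61  32  12  11   7   9  10  10]
 [117 116 103  92  88  90  90  91  78  55  26  14  11  10   8   9]]
[[75 75 76 74 74 74 67 55 57 57 58 60 65]
 [74 75 74 73 76 74 69 58 55 57 56 63 74]
 [72 73 74 75 78 79 68 60 58 57 57 60 72]
 [72 74 76 75 75 75 60 41 37 40 42 41 54]
 [73 72 67 58 53 52 36 10  8  7 12 12 24]
 [64 61 50 31 19 24 19 11  7  6  6  6  8]
 [55 56 44 23 14 15 18 19 18 19 19 29 40]
 [53 59 49 38 23 22 29 33 36 31 30 49 60]
 [57 57 56 52 46 44 42 43 44 42 46 54 58]
 [58 57 59 57 57 57 46 30 24 24 30 36 38]
 [53 55 57 55 57 55 42 16  6  5  7  8  9]
 [65 68 67 59 54 56 48 39 39 32 27 28 20]
 [74 77 75 70 61 55 54 56 56 51 49 50 47]
 [75 74 76 75 69 60 55 55 56 56 56 58 56]]
```

In both views the pointer now stands between the prongs, within about 4 mm of the middle. I'll retreat straight back.

Request:
{"fn": "arm_command", "kwargs": {
  "plan": [
    [0, 0.3, 0, 0, 0],
    [0, 0.7, 0, 0, 0],
    [0, 1.5, 0, 0, 0],
    [0, 4, 0, 0, 0],
    [0, 8, 0, 0, 0],
    [0, 12, 0, -2, 0],
    [0, 15, 0, -4, 0],
    [0, 15, 0, -4, 0],
    [0, 15, 0, -4, 0]
  ]
}}

```text
t: 14.1
position: [433.4, 135.2, 240.9]
tool_rot: [0.126, 3.138, 0.0]
ft_force: [0.3, -0.4, -0.0]
gripper_width: -0.002
grip_force: 0.0
```

```bash
python3 - <<'E'
from h import *
np.set_printoptions(linewidth=150)
s=observe();print(s['t'],s['ft_force'])
tp=camera('top');sc=camera('scene');g=lambda a:cv2.cvtColor(a,cv2.COLOR_RGB2GRAY).astype(int)
for a,n,r in((tp,'top8',(162,176,280,293)),(sc,'scene8',(150,168,322,338))):
    b=cv2.imread(f'pics/{n}.png',0).astype(int);d=np.abs(g(a)-b)[r[0]:r[1],r[2]:r[3]];print(n,d.mean(),d.max())
# other objects vs start (top view, right side and left)
b=cv2.imread('pics/top0.png',0).astype(int);d=np.abs(g(tp)-b)
for n,(x,y) in dict(amber=(323,173),jarb=(321,210),jarc=(207,194),cast=(188,188),cup=(444,223),forc=(393,242)).items():print(n,d[y-8:y+9,x-8:x+9].mean().round(1))
w=camera('wrist');
E
```

```text
14.1 [ 0.26843367 -0.4056987  -0.01549727]
top8 11.527472527472527 31
scene8 10.572916666666666 40
amber 6.8
jarb 10.0
jarc 11.8
cast 9.2
cup 10.2
forc 4.9
```

```bash
python3 - <<'E'
from h import *
np.set_printoptions(linewidth=150)
tp=camera('top');sc=camera('scene');cv2.imwrite('pics/top9.png',tp[:,:,::-1]);cv2.imwrite('pics/scene9.png',sc[:,:,::-1])
print(cv2.cvtColor(sc,cv2.COLOR_RGB2GRAY)[150:168,322:338]);print(cv2.cvtColor(tp,cv2.COLOR_RGB2GRAY)[162:176,280:293])
A=[cv2.imread(f'pics/{n}.png',0) for n in('top0','top9')]
for n,(x,y) in dict(amber=(323,173),jarb=(321,210),jarc=(207,194),cast=(188,188),cup=(444,223),forc=(393,242),bg=(520,215)).items():
    m=cv2.matchTemplate(A[1][y-13:y+14,x-13:x+14],A[0][y-9:y+10,x-9:x+10],cv2.TM_CCOEFF_NORMED);_,v,_,l=cv2.minMaxLoc(m);print(n,l[0]-4,l[1]-4,round(v,2))
E
```

```text
[[101 105 109 113 111 113 114 113 113 112 113 112 113 115 119 120]
 [ 98 101 111 113 109 111 114 113 111 109 110 112 114 115 119 119]
 [ 94 105 113 113 113 112 111 112 108  99  94 105 111 116 121 121]
 [ 99 110 118 118 114 112 111 109  93  66  59  80 105 117 118 121]
 [ 97 109 118 121 117 112 110 105  88  53  37  53  81 104 116 119]
 [102 115 120 121 120 116 111  97  85  70  43  30  47  78 107 118]
 [103 118 121 120 120 116 101  77  69  72  59  27  21  46  76 106]
 [103 118 121 121 120 108  82  63  65  69  50  23  15  22  45  81]
 [103 116 120 117 117 104  78  71  90  98  76  54  26  12  24  45]
 [106 118 121 120 116  98  81  85 100 114 116  98  48  16  14  23]
 [114 118 121 119 106  77  73  85  94 100 108  96  51  15  11   8]
 [114 120 123 116 101  66  59  76  82  85  83  75  39  15  13  10]
 [116 119 120 118 107  78  53  55  65  68  67  51  26  12   9  13]
 [117 119 119 119 112  98  66  40  38  43  41  29  16  10  11   7]
 [119 118 118 119 118 118  93  49  23  24  19  13   9   5   6  10]
 [117 117 119 119 122 125 112  78  39  18  11   8  10  10   9  12]
 [116 117 117 118 122 126 124 110  75  36  13   6  10   9  11   9]
 [114 117 117 120 119 119 118 117  96  60  27  12  13   4   5  10]]
[[73 73 72 70 73 74 73 73 75 75 75 75 76]
 [73 72 72 73 71 72 83 80 73 77 78 77 77]
 [72 72 72 73 72 75 91 88 77 78 79 78 78]
 [71 73 73 71 72 71 69 58 50 52 51 54 63]
 [81 76 70 59 54 53 38 15  8 14 11 14 29]
 [80 72 61 36 24 28 22 12 12 10  8  9 10]
 [75 74 57 31 22 24 20 22 24 21 22 44 56]
 [76 75 69 49 32 32 38 51 54 41 39 65 81]
 [77 76 75 70 61 61 60 63 59 47 55 73 81]
 [74 77 73 77 77 76 62 41 32 26 41 50 50]
 [75 75 76 76 76 76 55 25  7  5  5 10 10]
 [72 74 74 74 75 73 68 62 58 45 41 42 34]
 [74 73 73 75 73 74 77 89 84 75 74 75 69]
 [75 74 72 75 72 74 77 80 73 69 70 70 69]]
amber 0 0 0.98
jarb 0 0 1.0
jarc 0 0 0.99
cast 0 0 1.0
cup 0 0 1.0
forc 0 0 1.0
bg 0 0 1.0
```

The hand is clear with no contact force. The pointer and clip are unchanged since release, apart from the lighting, and the bystanders have not moved. I'm handing in.

```bash
python3 -c "
from bench import *
print(finish_job())"
```

```text
the job is handed in; nothing more can be done
None
```

I switched the fan on first, then pushed the window up by its lip until the pointer stood in the clip's notch, by my estimate within about 5 mm of its centre, and handed the job in with the hand clear; the hand-in gave no verdict.

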